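# Check two trolley hand levers against their stops

### The arm

A 6-joint arm with a two-finger parallel gripper is mounted at the origin on the work surface. World frame = base frame: x ahead of the robot, y to its left, z up, the work surface at z = 0. Lengths are in mm, angles in degrees, forces in N, time in s.
With the tool pointing down it reaches from about 300 to 850 mm from the base axis. Payload 4.2 kg.
Tool frame: the origin (TCP) lies between the finger pads; the fingertips stand ahead of it and the grasp point (between the pads) lies 3 mm ahead of it (nose_length is the z of the fingertips in the tool frame, in mm); z points along the fingers, y is the line along which they close (so a half turn about z gives the same grasp; the last joint's range is limited). The gripper opens to 91 mm and grips with 3 to 60 N. Pads are 32 mm wide; open, the fingers measure 118 mm over their backs; the gripper's body (76 mm by 178 mm) begins 60 mm behind the grasp point.
Start: joints at [-68.583, 18.312, 89.639, -0, 72.044, -1.146], TCP at [220.631, -531.002, 235.976] pointing down, gripper open.
Joint ranges: [-177.97, 177.97], [-48.28, 115.42], [12.27, 149.76], [-77.06, 257.06], [2.81, 150.46], [-146.56, 146.56]. Speed limits (degrees/s): [147.25, 147.25, 180, 180, 180, 180].

### API

Orientations are given as [roll, pitch, yaw] about the fixed x, y, z axes, in that order (R = Rz(yaw) Ry(pitch) Rx(roll)).
In Python, from workcell import state, grab_frame, camera_params, job_done, nose_length gives the robot as it stands.
- The arm moves only by the tool step_arm, never from a script. Its argument "plan" is a list that holds one entry, the list of rows, each a list of 5 numbers: the shift along the tool's x, y, z in cm, then the turn about the tool's z in rad, then the opening, from 0 (shut) to 1 (fully open). In form: [[[x, y, z, turn, gripper], ...]]. A call has 1 to 20 rows; each row is the pose to reach, as a shift and turn from the pose commanded when the call began, along the tool's axes at that moment; what a row does not reach only later rows make up. A row lasts 1/8 s, in which the tool goes at most 62.5 mm and 10.7 degrees, less where a joint would pass 70% of its speed; a pose out of reach is approached as far as the arm can. A call with a gripper value outside its range is refused whole. The fingers move at their own pace and stop on an object; "newtons" is the grip in N (left out, the last holds). Time passes only in rows, so rows that repeat a pose let the fingers close. It gives the time, the measured TCP pose, the force, the opening and the grip force at its end, in the units of the state.
- state(): the state, without advancing time (a new reading comes with each control period).
- grab_frame(name): name is "scene" or "top" or "wrist"; returns the picture (480x640x3 uint8, blue, green, red); there is no depth.
- camera_params(name): a dict with "camera_matrix" (3x3 intrinsics, pixels), "k1" (the pictures are not rectified: a ray, as slopes to the right and down, at radius r is drawn at 1 + k1 r^2 times it, then the intrinsics apply), "R" (3x3) and "t" (3): a world point X has camera coordinates R X + t; the wrist camera has in their place "mount" (4x4, takes a point from camera to tool coordinates, whose origin is the TCP and whose axes are the flange's). Camera axes: x right, y down, z forward; pixel columns grow to the right and rows downward; lengths in mm; the calibration is good to about 2 mm. A picture is of the moment at which its call begins: read the wrist's pose just before it. camera_params takes no time and is no camera call.
- job_done(): hands the job in; it is judged then, once.
The state is a dict: "time_s": time; "qpos": joint angles; "qvel": joint speeds; "effort": joint torques, N m; "ee_pos": TCP position; "ee_rot": TCP orientation; "force": force on the tool from outside, world axes, zero at the start; "torque": the same for the moment, N m; "gripper_width": finger opening in mm; "gripper_force": force on a finger pad.
Only numpy, scipy, OpenCV 4.12 (cv2) and the standard library are available. Lean on these libraries where they do the work, as an engineer would, in place of code of your own. Each camera call takes 0.05 s, during which the arm holds its last target. There are 200 camera calls.

### The job

Check the hand levers on the two trolley push handles with the outside of the fingers, pressing from the outside only, with no finger on a lever's inner side or on the bar's rubber grip: first press the short lever in until it stops short of its bar, hold it there for a second and let it spring fully back out. Then press the long lever in until it stops, and finish while still holding it against its stop so that its gap can be measured. Do not lean hard on the levers or press both at once, and leave everything else on the bench where it is.

Things in the scene. Friction and masses are not known exactly. Their poses are not given: they have to be found in the camera images.
- short_lever (a joint): hinge of the short lever (vertical axis), rad: 0 = sprung fully out, grows as it is pressed towards the bar, 0.28 = on its built-in stop, still about 15 mm clear of the grip; goes no further and springs back to 0 when let go. At the pressing spot it takes about 2.5 N to start it and 6.1 N to reach the stop, after about 21 mm.
- short_press (a point): pressing spot on the short lever: on the outer face (away from the bar, towards the robot), 75 mm from the hinge, at mid height, 125 mm above the table; moves with the lever. x axis level, square to the blade, pointing the way to press (to the bar); y along the blade to the hinge; z up. Blade: flat aluminium, 100 mm from hinge to tip, 20 mm high, 10 mm thick. Open above and below it.
- short_handle: push handle with the short lever: a U of 28 mm steel tube on a green base plate (120 x 210 x 12 mm), fixed. Origin under the plate's centre; the bar runs along its y axis, 125 mm up, with a 33 mm thick rubber grip; the lever is on its -x side, hinged at the +y end in a black bracket. All below 147 mm.
- short_bar (a point): point on the axis of that bar, level with the short lever, opposite the pressing spot. Fixed.
- long_lever (a joint): hinge of the long lever (vertical axis), rad: 0 = sprung fully out, grows as it is pressed towards the bar, 0.28 = on its built-in stop, still about 15 mm clear of the grip; goes no further and springs back to 0 when let go. At the pressing spot it takes about 2.2 N to start it and 5.3 N to reach the stop, after about 32 mm.
- long_press (a point): pressing spot on the long lever: on the outer face (away from the bar, towards the robot), 115 mm from the hinge, at mid height, 125 mm above the table; moves with the lever. x axis level, square to the blade, pointing the way to press (to the bar); y along the blade to the hinge; z up. Blade: flat aluminium, 155 mm from hinge to tip, 20 mm high, 10 mm thick. Open above and below it.
- long_handle: push handle with the long lever: a U of 28 mm steel tube on a green base plate (120 x 250 x 12 mm), fixed. Origin under the plate's centre; the bar runs along its y axis, 125 mm up, with a 33 mm thick rubber grip; the lever is on its -x side, hinged at the +y end in a black bracket. All below 147 mm.
- long_bar (a point): point on the axis of that bar, level with the long lever, opposite the pressing spot. Fixed.
- holder_mid: loose steel milling-tool holder standing between the two handles, 58 mm across, 78 mm tall; origin under its centre. Leave alone.
- holder_back: the same kind of tool holder, behind the handles. Leave alone.
- driver: loose screwdriver lying on the bench in front of the handles, below 40 mm high. Leave alone.
- spanner: loose spanner lying on the bench in front of the handles, below 20 mm high. Leave alone.
- spray: loose white spray can, 54 mm across, 190 mm tall, upright behind the handles; origin under its centre. Leave alone.
- parts_bin: loose green open parts bin, 200 x 150 x 90 mm, to the left of the handles; origin under its centre. Leave alone.
- bearing: loose steel bearing ring, 62 mm across, 18 mm tall, to the right of the handles; origin under its centre. Leave alone.

How it is judged (in metres and radians):
On the way, in this order (a step that is already met when the one before it is completed fails the run):
1. the short lever is pressed in to its stop by the fingers and held there (value of joint short_lever above 0.26 rad and contact force between the fingers and short_lever above 1 N), for 0.8 s.
2. the short lever is let go and is fully back out (value of joint short_lever below 0.02 rad and contact force between the fingers and short_lever below 0.2 N), for 0.2 s.
3. the long lever is pressed in to its stop by the fingers (value of joint long_lever above 0.26 rad and contact force between the fingers and long_lever above 1 N), for 0.3 s.
At the end, for the whole second after the job is handed in: The program has ended with the fingers still pressing the long lever, on its stop (joint above 0.26 of 0.28 rad) with 2 to 40 N; the short lever is fully out (below 0.02 rad) and untouched; every loose thing is within 15 mm of where it started (all of step 2 and value of joint long_lever above 0.26 rad and contact force between the fingers and long_lever between 2 and 40 N and distance of each of holder_mid, holder_back, driver, spanner, spray, parts_bin, bearing from where it was at the start of the episode below 0.015 m); the arm keeps its last pose, push and grip.
It fails at once if a lever is leaned on with more than 40 N (contact force between any of the arm, the fingers and short_lever above 40 N or contact force between any of the arm, the fingers and long_lever above 40 N).
It fails at once if a lever is pinched: the fingers touch its inner side (facing the bar) or the rubber grip of the bar (contact force between the fingers and short_lever_c3 above 2 N or contact force between the fingers and short_handle_c0 above 2 N or contact force between the fingers and long_lever_c3 above 2 N or contact force between the fingers and long_handle_c0 above 2 N).
It fails at once if both levers are pressed at once (value of joint each of short_lever, long_lever above 0.08 rad).
It fails at once if a loose thing on the bench is moved or lifted by more than 15 mm (distance of any of holder_mid, holder_back, driver, spanner, spray, parts_bin, bearing from where it was at the start of the episode above 0.015 m).
It also fails if it takes over 50 s, if anything falls off the work surface, if the arm or the gripper's body presses on something with over 40 N, if the wrist force passes 120 N, or if a joint passes its speed limit or range.

## Working session

There is one attempt and no reset: what is moved stays moved. The work goes in short steps, Python scripts to look and compute and a tool call to move; the robot and the scene stay as the last step left them, time stands still between calls to the robot, and variables do not carry over. Pictures are saved under pics/ and viewed, at most 10 in all, crops included, and the job is handed in when it is done.

Besides the shell and the picture viewer there is one more tool, called as a command line: name --argument value ..., lists and objects as JSON in quotes. step_arm: Moves the arm, as the interface text tells. Its arguments: {"type":"object","properties":{"plan":{"type":"array","items":{"type":"array","items":{"type":"array","items":{"type":"number"}}}},"newtons":{"type":"number"}},"required":["plan"]}

```bash
mkdir -p pics; python3 - <<'E'
from workcell import *
import cv2
print(state()['ee_pos'],state()['ee_rot'],nose_length() if callable(nose_length) else nose_length)
for n in ("scene","top"):
    cv2.imwrite(f"pics/{n}0.png",grab_frame(n)); p=camera_params(n); print(n,p)
print(camera_params("wrist"))
E
```

```text
[ 220.49272081 -530.55466364  235.14444255] [-1.79902120e+02 -2.05319792e-03  2.25676612e+01] 22.0
scene {'camera_matrix': array([[434.94683463,   0.        , 323.74240175],
       [  0.        , 434.94683463, 235.66967356],
       [  0.        ,   0.        ,   1.        ]]), 'k1': -0.10702899922701631, 'R': array([[ 0.06763965,  0.99770532,  0.00299653],
       [ 0.85695289, -0.05655871, -0.512282  ],
       [-0.510937  ,  0.03721846, -0.85881207]]), 't': array([ -39.80080257, -452.71173455, 1512.28323911])}
top {'camera_matrix': array([[565.60721755,   0.        , 321.5304348 ],
       [  0.        , 565.60721755, 232.02343807],
       [  0.        ,   0.        ,   1.        ]]), 'k1': 0.01874249371084684, 'R': array([[ 2.86606307e-02, -9.99586667e-01,  2.25033879e-03],
       [-9.96879284e-01, -2.87485170e-02, -7.35201704e-02],
       [ 7.35544760e-02, -1.36181675e-04, -9.97291191e-01]]), 't': array([  14.33064382,  593.37689775, 1392.4078439 ])}
{'camera_matrix': array([[375.54571798,   0.        , 315.23427366],
       [  0.        , 375.54571798, 244.65967623],
       [  0.        ,   0.        ,   1.        ]]), 'k1': -0.037960242200811116, 'mount': array([[-6.86356977e-04, -9.61265873e-01, -2.75621935e-01,
         7.75564743e+01],
       [ 9.99999734e-01, -7.28284159e-04,  4.97707611e-05,
        -3.09032226e-01],
       [-2.48574023e-04, -2.75621827e-01,  9.61266116e-01,
        -1.49875131e+02],
       [ 0.00000000e+00,  0.00000000e+00,  0.00000000e+00,
         1.00000000e+00]])}
```

View pics/top0.png

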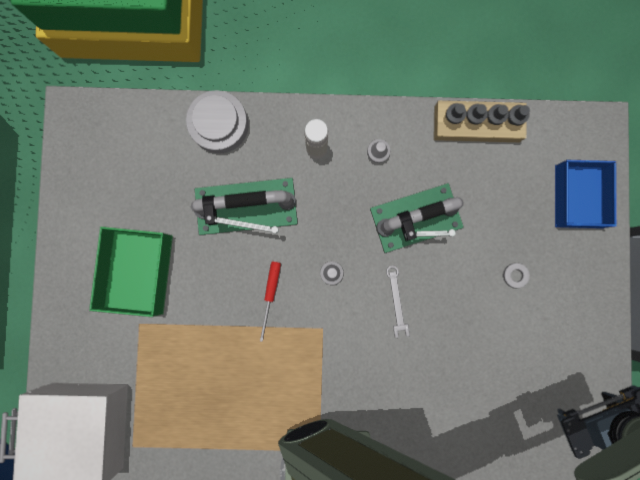

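View pics/scene0.png

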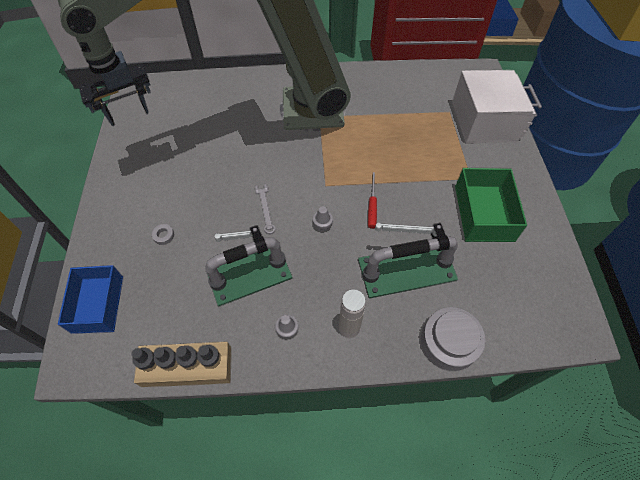

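The top picture shows the long handle at about (245,205) and the short one at (420,215). The holder stands between them at (332,273). Next I'll enlarge both levers.

```bash
python3 - <<'E'
import cv2,numpy as np
a=cv2.imread("pics/top0.png")
c=np.vstack([cv2.resize(a[170:260,185:305],None,fx=5,fy=5,interpolation=2)[:, :600]])
d=cv2.resize(a[170:260,360:480],None,fx=5,fy=5,interpolation=2)
# two stacked side by side at 400 wide each would lose detail; write separately
cv2.imwrite("pics/L.png",c);cv2.imwrite("pics/S.png",d)
E
```

```text
(no output)
```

View pics/L.png

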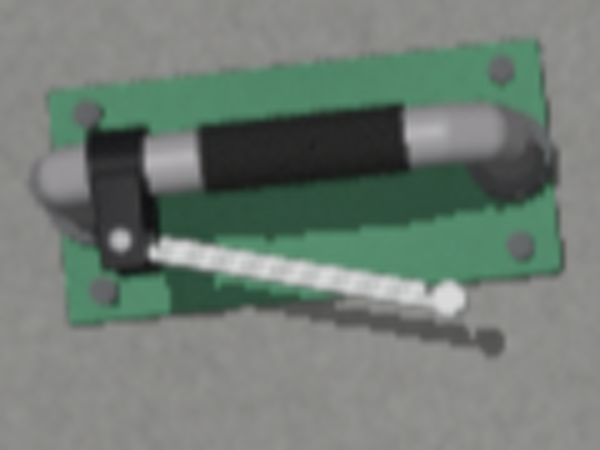

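View pics/S.png

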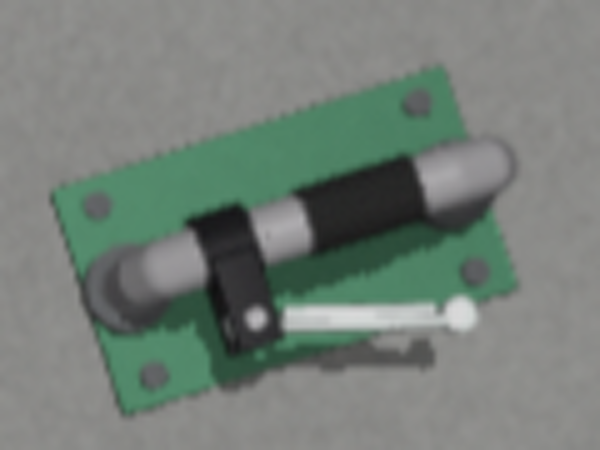

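Long lever crop: hinge pin (121,239), tip ball (449,298), plate corners (50,90), (538,40), (563,270), (70,323). Short lever crop: hinge pin (257,319), ball (461,315), corners (52,190), (442,66), (519,290), (125,413).

```bash
cat > h.py <<'E'
import numpy as np,cv2
from workcell import *
def ray(n,px):
    p=camera_params(n); K=p["camera_matrix"]
    s=cv2.undistortPoints(np.array([[px]],float),K,np.array([p["k1"],0,0,0]))[0,0]
    return p["R"].T@np.r_[s,1], -p["R"].T@p["t"]
def at(n,px,z):
    d,o=ray(n,px); return o+d*(z-o[2])/d[2]
E
python3 - <<'E'
from h import *
np.set_printoptions(precision=1,suppress=True)
for nm,x0,H,B,C,(l,w) in (("L",185,(121,239),(449,298),[(50,90),(538,40),(563,270),(70,323)],(250,155)),("S",360,(257,319),(461,315),[(52,190),(442,66),(519,290),(125,413)],(210,100))):
    f=lambda c:((c[0]+.5)/5-.5+x0,(c[1]+.5)/5-.5+170)
    h=at("top",f(H),142); b=at("top",f(B),133); c=np.array([at("top",f(q),12) for q in C])
    ce=c.mean(0); ex=(c[0]+c[1]-c[2]-c[3])[:2]; ey=(c[0]+c[3]-c[1]-c[2])[:2]
    print(nm,"hinge",h,"ball",b,np.linalg.norm((h-b)[:2]),"blade yaw",np.degrees(np.arctan2(*(h-b)[1::-1])),"plate",ce,"size",[np.linalg.norm(v)/2 for v in (ex,ey)],"yaw",np.degrees(np.arctan2(ex[1],ex[0])),np.degrees(np.arctan2(*ey[::-1]))-90)
for n,p,z in (("holdmid",(332,273),78),("spray",(316,128),190),("driver",(272,285),25),("spanner",(393,271),10)): print(n,at("top",p,z))
E
```

```text
L hinge [610.  290.3 142. ] ball [587.9 140.1 133. ] 151.79831368002803 blade yaw 81.64464809149563 plate [654.6 224.6  12. ] size [np.float64(118.23984916236647), np.float64(248.53171639526184)] yaw 7.704071300449318 7.712100031564191
S hinge [ 586.6 -173.2  142. ] ball [ 591.8 -268.4  133. ] 95.35048891089411 blade yaw 93.14760673852915 plate [ 637.1 -207.    12. ] size [np.float64(118.95518324888353), np.float64(207.97980530427108)] yaw 19.47078955474918 19.156694444731457
holdmid [491.2   3.6  78. ]
spray [812.6  50.4 190. ]
driver [457.5 150.2  25. ]
spanner [ 500.8 -150.6   10. ]
```

step_arm --plan '[[[4,-1.2,0,0.01,0],[8,-2.4,0,0.02,0],[12,-3.6,0,0.03,0],[16,-4.8,0,0.04,0],[20,-6,0,0.05,0],[24,-7.1,0,0.057,0],[28,-8.3,0,0.057,0],[32,-9.5,0,0.057,0],[36,-10.7,0,0.057,0],[40.4,-11.9,0,0.057,0],[40.4,-11.9,0,0.057,0],[40.4,-11.9,0,0.057,0],[40.4,-11.9,0,0.057,0]]]' --newtons 20

```text
time_s: 1.72
ee_pos: [547.1, -266.8, 235.9]
ee_rot: [-180.0, 0.0, 19.2]
force: [-0.0, -1.2, -0.2]
gripper_width: 0.5
gripper_force: 0.0
```

```bash
python3 - <<'E'
from h import *
from scipy.spatial.transform import Rotation as Ro
s=state(); f=grab_frame("wrist"); cv2.imwrite("pics/w1.png",f)
np.save("w1.npy",np.r_[s["ee_pos"],s["ee_rot"]]); print(s["ee_pos"],s["ee_rot"])
p=camera_params("wrist");M=p["mount"];K=p["camera_matrix"]
R=Ro.from_euler("xyz",s["ee_rot"],degrees=True).as_matrix()
for X in ((586.6,-173.2,142),(591.8,-268.4,133),(585.7,-248.4,125)):
    c=M[:3,:3].T@(R.T@(np.array(X)-s["ee_pos"])-M[:3,3]); print(cv2.projectPoints(c.reshape(1,3),np.zeros(3),np.zeros(3),K,np.array([p["k1"],0,0,0]))[0].ravel())
E
```

```text
[ 547.09423455 -266.8386086   235.90201951] [-1.79995200e+02  3.58871183e-02  1.92225819e+01]
[196.77710418 153.05060453]
[339.64035623 192.29757622]
[308.81924386 189.48791216]
```

View pics/w1.png

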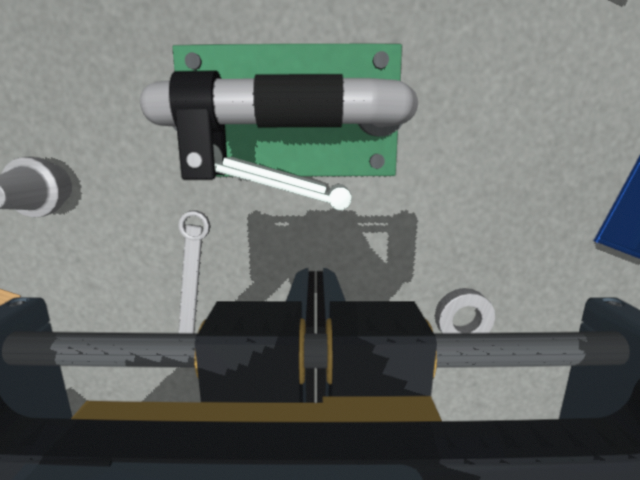

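The wrist picture shows the short lever's hinge pin at (194,159) and its ball at (340,198). Both are within 6 px of prediction, so the lever sits about 4 mm nearer. The fingers are shut, and I'll descend.

step_arm --plan '[[[-0.3,0,3,0,0],[-0.3,0,6,0,0],[-0.3,0,9,0,0],[-0.3,0,10.4,0,0],[-0.3,0,10.4,0,0],[0.4,0,10.4,0,0],[0.8,0,10.4,0,0],[1.2,0,10.4,0,0],[1.2,0,10.4,0,0]]]'

```text
time_s: 2.9
ee_pos: [559.8, -262.0, 132.2]
ee_rot: [180.0, -0.0, 19.3]
force: [-0.2, 0.1, 0.0]
gripper_width: 0.8
gripper_force: 0.0
```

step_arm --plan '[[[0.3,0,0,0,0],[0.6,0,0,0,0],[0.9,0,0,0,0],[1.2,0,0,0,0],[1.5,0,0,0,0],[1.5,0,0,0,0],[1.5,0,0,0,0]]]'

```text
time_s: 3.78
ee_pos: [573.4, -257.4, 131.9]
ee_rot: [180.0, 0.0, 19.3]
force: [-2.4, -2.5, -0.2]
gripper_width: 0.7
gripper_force: 1.7
```

step_arm --plan '[[[0.3,0,0,0,0],[0.6,0,0,0,0],[0.9,0,0,0,0],[1.2,0,0,0,0],[1.2,0,0,0,0],[1.2,0,0,0,0]]]'

```text
time_s: 4.53
ee_pos: [584.6, -254.3, 132.0]
ee_rot: [179.9, 0.1, 19.3]
force: [-4.2, -5.6, 0.6]
gripper_width: 0.4
gripper_force: 2.5
```

step_arm --plan '[[[0.2,0,0,0,0],[0.4,0,0,0,0],[0.5,0,0,0,0],[0.5,0,0,0,0],[0.5,0,0,0,0]]]'

```text
time_s: 5.15
ee_pos: [587.6, -253.4, 132.0]
ee_rot: [179.9, 0.3, 19.3]
force: [-8.0, -7.5, 2.1]
gripper_width: 0.3
gripper_force: 5.0
```

```bash
python3 - <<'E'
from h import *
f=grab_frame("wrist"); print(state()["force"],state()["ee_pos"])
cv2.imwrite("pics/w2.png",cv2.resize(f[60:360,120:520],None,fx=2,fy=2))
E
```

```text
[-8.57524816 -7.71130637  1.50941938] [ 587.62076805 -253.43197242  132.04133367]
```

View pics/w2.png

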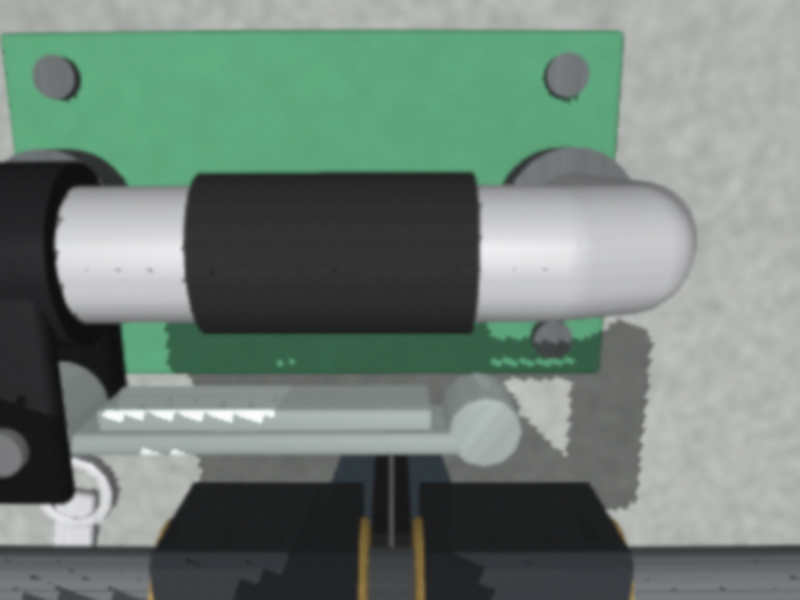

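The blade now runs parallel to the bar. The force rose far faster than the spring would explain, so the lever is on its stop. I'll push 1 mm more and hold.

step_arm --plan '[[[0.1,0,0,0,0],[0.15,0,0,0,0],[0.15,0,0,0,0],[0.15,0,0,0,0],[0.15,0,0,0,0],[0.15,0,0,0,0],[0.15,0,0,0,0],[0.15,0,0,0,0],[0.15,0,0,0,0],[0.15,0,0,0,0],[0.15,0,0,0,0],[0.15,0,0,0,0]]]'

```text
time_s: 6.7
ee_pos: [587.8, -253.4, 132.1]
ee_rot: [179.9, 0.4, 19.3]
force: [-10.7, -9.3, 2.0]
gripper_width: 0.7
gripper_force: 6.7
```

step_arm --plan '[[[-0.5,0,0,0,0],[-1.5,0,0,0,0],[-3,0,0,0,0],[-5,0,0,0,0],[-6,0,0,0,0],[-6,0,0,0,0],[-6,0,-3,0,0],[-6,0,-6,0,0],[-6,0,-8,0,0],[-6,0,-8,0,0],[-6,0,-8,0,0]]]'

```text
time_s: 8.07
ee_pos: [534.2, -270.5, 211.0]
ee_rot: [-179.9, 0.0, 19.3]
force: [0.1, 0.0, -0.6]
gripper_width: 0.3
gripper_force: 0.0
```

step_arm --plan '[[[1.5,-4.2,0,0.02,0],[3.1,-8.3,0,0.05,0],[4.7,-12.5,0,0.08,0],[6.3,-16.7,0,0.1,0],[7.8,-20.9,0,0.12,0],[9.4,-25,0,0.15,0],[11,-29.2,0,0.18,0],[12.5,-33.4,0,0.2025,0],[14.1,-37.6,0,0.2025,0],[15.65,-41.7,0,0.2025,0],[15.65,-41.7,0,0.2025,0],[15.65,-41.7,0,0.2025,0],[15.65,-41.7,0,0.2025,0]]]'

```text
time_s: 9.7
ee_pos: [544.1, 173.3, 211.5]
ee_rot: [180.0, 0.1, 7.6]
force: [-0.4, 0.5, 0.3]
gripper_width: 0.4
gripper_force: 0.0
```

```bash
python3 - <<'E'
from h import *
s=state(); f=grab_frame("wrist"); print(s["ee_pos"],s["ee_rot"])
cv2.imwrite("pics/w3.png",f)
E
```

```text
[544.12919984 173.27742448 211.46863621] [1.79968541e+02 5.21887179e-02 7.62198503e+00]
```

View pics/w3.png

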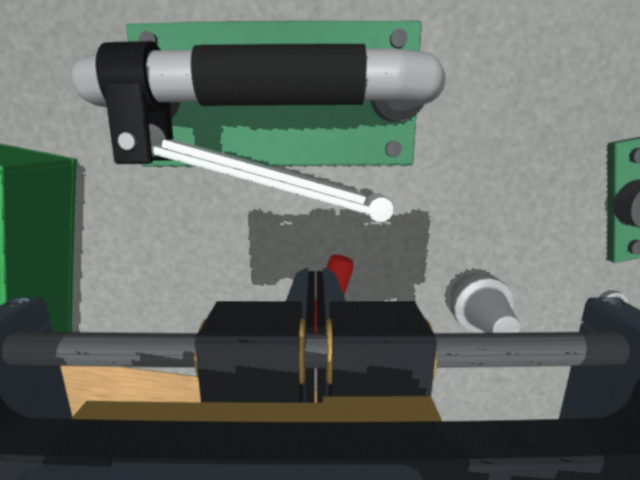

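The wrist picture shows the long lever's hinge at (126,141) and its ball at (381,210). The fingers at u=315 are opposite the pressing spot. The driver lies well below fingertip height.

step_arm --plan '[[[0,0,3,0,0],[0,0,6,0,0],[0,0,7.9,0,0],[0,0,7.9,0,0],[0.5,0.05,7.9,0,0],[1,0.1,7.9,0,0],[1.5,0.2,7.9,0,0],[2,0.25,7.9,0,0],[2.5,0.3,7.9,0,0],[2.5,0.3,7.9,0,0],[2.5,0.3,7.9,0,0]]]'

```text
time_s: 11.12
ee_pos: [568.9, 174.6, 132.8]
ee_rot: [180.0, 0.1, 7.7]
force: [-2.5, 0.0, 1.2]
gripper_width: 0.5
gripper_force: 1.2
```

Contact made. The stop should be at about x = 601, so I'll go most of the way.

step_arm --plan '[[[0.4,0.05,0,0,0],[0.8,0.1,0,0,0],[1.2,0.15,0,0,0],[1.6,0.2,0,0,0],[2,0.25,0,0,0],[2.4,0.3,0,0,0],[2.7,0.35,0,0,0],[2.7,0.35,0,0,0],[2.7,0.35,0,0,0]]]'

```text
time_s: 12.25
ee_pos: [596.3, 174.7, 132.7]
ee_rot: [180.0, 0.1, 7.7]
force: [-4.5, -2.4, 0.8]
gripper_width: 0.3
gripper_force: 2.4
```

step_arm --plan '[[[0.2,0.02,0,0,0],[0.4,0.04,0,0,0],[0.6,0.06,0,0,0],[0.6,0.06,0,0,0],[0.6,0.06,0,0,0]]]'

```text
time_s: 12.88
ee_pos: [599.4, 174.9, 132.7]
ee_rot: [-180.0, 0.4, 7.7]
force: [-10.9, -2.7, 5.1]
gripper_width: 0.6
gripper_force: 5.8
```

step_arm --plan '[[[0.1,0,0,0,0],[0.15,0,0,0,0],[0.15,0,0,0,0],[0.15,0,0,0,0],[0.15,0,0,0,0],[0.15,0,0,0,0],[0.15,0,0,0,0],[0.15,0,0,0,0]]]'

```text
time_s: 13.88
ee_pos: [599.7, 174.9, 132.7]
ee_rot: [180.0, 0.6, 7.7]
force: [-15.2, -2.4, 6.0]
gripper_width: 0.2
gripper_force: 7.4
```

```bash
python3 - <<'E'
from h import *
s=state(); f=grab_frame("wrist"); print(s["ee_pos"],s["force"])
g=grab_frame("top")
cv2.imwrite("pics/w4.png",np.hstack([cv2.resize(f,(400,300)),cv2.resize(g[150:285,180:360],(400,300))]) if 0 else np.vstack([f[0:300,80:560],cv2.resize(g[170:260,185:485],(480,144)),cv2.resize(g[170:260,360:480],(480,150))[:150]]))
E
```

```text
[599.65010816 174.9399825  132.67093158] [-15.17403638  -2.38179565   6.02790818]
```

View pics/w4.png

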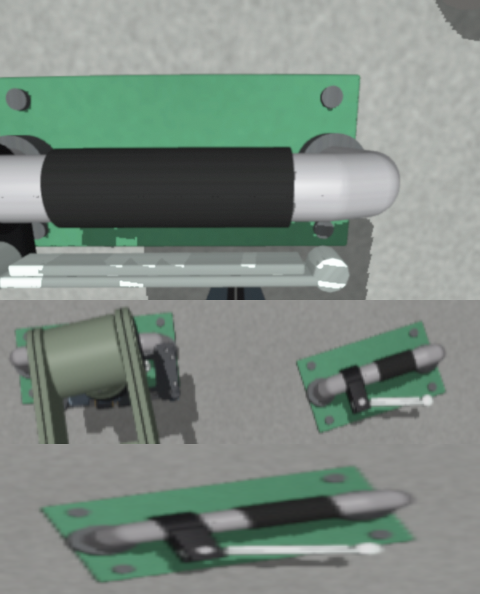

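The long lever is parallel to its bar, on the stop at about 16 N, with the fingers only on its outer face. The short lever is fully out.

```bash
python3 -c "from workcell import *; print(job_done())"
```

```text
the job is handed in; nothing more can be done
None
```

I pressed the short lever to its stop, held it for over a second and let it spring fully back out; the job is handed in with the fingers still holding the long lever on its stop at about 16 N (no verdict came back from the judging).

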